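# Hold the sprung clamp arm of a collar jig open

### The arm

A 6-joint arm with a two-finger parallel gripper is mounted at the origin on the work surface. World frame = base frame: x ahead of the robot, y to its left, z up, the work surface at z = 0. Lengths are in m, angles in rad, forces in N, time in s.
With the tool pointing down it reaches from about 0.35 to 0.725 m from the base axis. Payload 6 kg.
Tool frame: the origin (TCP) lies midway between the tips of the shut fingers; the grasp point (between the pads) lies 19 mm behind it (manip.grasp_offset is the distance from the TCP to the grasp point, in m); z points along the fingers, y is the line along which they close (so a half turn about z gives the same grasp; the last joint's range is limited). The gripper opens to 85 mm and grips with 20 to 120 N. Pads are 22 mm wide; open, the fingers measure 114 mm over their backs; the gripper's body (76 mm by 85 mm) begins 54 mm behind the grasp point. The pads swing forward as they close: fully open they stand 13 mm farther back than shut.
Start: joints at [-0.989, 0.04, 0.085, 0, -1.615, -0.334], TCP at [0.147, -0.582, 0.231] pointing down, gripper open.
Joint ranges: [-2.56, 2.56], [-1.29, 2.01], [-1.08, 1.49], [-3.29, 1.98], [-2.81, -0.18], [-2.99, 2.99]. Speed limits (rad/s): [2.57, 2.57, 3.01, 3.14, 3.14, 3.14].

### API

Orientations are given as a unit quaternion [w, x, y, z].
In Python, from bench import manip gives the robot as it stands.
- The arm moves only by the shell command python3 -m inch 'ROWS'. ROWS is JSON, a list of rows, each an object of numbers: "dx", "dy", "dz": the shift along the world's x, y, z as a fraction of full scale; "wx", "wy", "wz": the turn, a rotation vector about the world's x, y, z as a fraction of full scale; "grip": the opening, from 0 (shut) to 1 (fully open). In form: [{"dx": .., "dy": .., "dz": .., "wx": .., "wy": .., "wz": .., "grip": ..}, ...]. A call has 1 to 20 rows; each row is the pose to reach, as a shift and turn from the pose commanded when the call began; what a row does not reach only later rows make up. Full scale, the value 1, is 100 mm for a shift and 45 degrees for a turn. A row lasts 1/12 s, in which the tool goes at most 41.7 mm and 7.16 degrees, less where a joint would pass 70% of its speed; a pose out of reach is approached as far as the arm can. A call with a number of a shift or a turn outside -1 to 1 is refused whole. A call with a gripper value outside its range is refused whole. The fingers move at their own pace and stop on an object; the grip force is fixed at half the most. Time passes only in rows, so rows that repeat a pose let the fingers close. It gives the time, the measured TCP pose, the force, the opening and the grip force at its end, in the units of the state.
- manip.get_state(): the state, without advancing time (a new reading comes with each control period).
- manip.capture(name): name is "scene" or "side" or "wrist"; returns a dict with "img" (420x560x3 uint8, blue, green, red), "z_map" (420x560 float32, m along the optical axis (not along the pixel's ray), 0 where there is no reading), "fovy" (degrees; the focal length in pixels is half the picture's height over the tangent of half this angle, whatever the lens; pixels are square), "cx", "cy" (the principal point, pixels), "cam_to_world" (4x4, takes a point from camera to world coordinates). Camera axes: x right, y up, looking along -z (the intrinsics and any distortion apply to the point x, -y, -z); pixel columns grow to the right and rows downward; lengths in m; the calibration is good to about 2 mm. A picture is of the moment at which its call begins.
- manip.job_done(): hands the job in; it is judged then, once.
Trained networks look in the newest picture that a camera, given by its name, has taken for a name from the list of things; names that differ only in an ending like _2 or _b are one class to them, and where a whole thing is asked for, a point or a joint stands for the part that bears it (a point fixed in the world has none). Each returns a list of dicts, best first, with "confidence" (0 to 1); they miss things now and then, are a little off and sometimes report something else, mostly with a low value. They report only what shows in the picture. A call takes as long as a camera call. They do not tell look-alikes from the thing itself.
- manip.spot_in(query, camera): "rect" ([centre column, centre row, width, height] in pixels, round what is visible of it).
- manip.trace(query, camera): "pixels" (420x560 bool, what is visible of it) and "rect" ([centre column, centre row, width, height] in pixels, round what is visible of it).
- manip.pinpoint(query, camera): "point" ([column, row] in pixels: a listed point, or the origin of a listed thing).
The state is a dict: "clock": time; "joint_pos": joint angles; "joint_velocities": joint speeds; "effort": joint torques, N m; "ee_pos": TCP position; "orientation": TCP orientation; "ft_force": force on the tool from outside, world axes, zero at the start; "ft_torque": the same for the moment, N m; "width": finger opening in m; "gripper_force": force on a finger pad.
Only numpy, scipy, OpenCV 4.12 (cv2) and the standard library are available. Lean on these libraries where they do the work, as an engineer would, in place of code of your own. Each camera call takes 0.05 s, during which the arm holds its last target. There are 200 camera calls.

### The job

Turn the jig's black locking knob clockwise until it clicks past its detent and its lug is out of the way, then swing the sprung clamp arm away from the brass collar, all the way to its stop, so that the collar can be lifted out. Finish while still holding the arm there with the gripper: do not let go, the spring would throw it back. Leave the collar standing in its nest and do not disturb the other things lying about.

Things in the scene. Friction and masses are not known exactly. Their poses are not given: they have to be found in the camera images.
- jig: Fixed steel jig plate, x -130 to 130, y -100 to 190, z 0 to 12 mm of its frame (origin at bench height, z up); turned by up to half a radian. In this frame (mm): arm pivot (-20, 100), knob axis (-95, 150), collar nest (-69, 20), handle post (-20, -60) at rest and (105, 1) at the stop; detent housing at (-95, 183), 44 high; 12 mm stop pin at (67, 49), 46 high.
- pivot (a point): Point on the upright hinge axis of the clamp arm, 80 mm above the bench (only the height of the handle's grip point; the hub itself ends 51 mm above the bench).
- clamp_arm: Sprung clamp arm: a dark steel bar 16 mm wide and 15 mm high (its top 45 mm above the bench) from 172 mm on its own -y side of the hinge to 56 mm on the other (the tail). Origin on the hinge axis, 29 mm above the bench; its -y axis points along the arm to the handle post. A rubber pad 80 mm from the hinge presses the collar.
- clamp_swing (a joint): Hinge of the clamp arm, rad: about 0 (-0.03 to 0) while it clamps the collar, growing anticlockwise seen from above as the arm swings away from the collar (its handle towards the jig's +x), 0.9 at the stop. While the knob is locked the lug lets it go no further than about 0.1. A spring pulls it back always: about 2.5 N at the handle post near 0, 8 N at the stop.
- handle (a point): Grip point of the handle post, an upright steel pin 16 mm in diameter standing on the arm 160 mm from the hinge, from 45 to 100 mm above the bench; this point is on its axis, 80 mm above the bench. It can be pinched from above or pushed.
- lock_knob (a joint): Turn of the locking knob, rad: 0 locked, 1.4 its end, growing clockwise seen from above. It turns freely to about 0.25, then a sprung detent resists with up to about 0.1 N m until 0.7; let go before that, it springs back; past 0.7 it snaps on by itself to 1.1 or more, which frees the arm, and turns freely on to 1.4.
- knob_grip (a point): Grip point on the knob's axis, 70 mm above the bench, in the knob's black bar grip: 44 mm long, 14 mm wide, from 46 to 84 mm above the bench. At 0 the bar lies along the jig's x axis, and a dark steel lug (top 45 mm above the bench) points 60 mm from the axis to the jig's +x, blocking the arm's tail; the lug turns with the knob.
- nest (a point): Centre of the collar's place on top of the plate, 12 mm above the bench, in front of two 12 mm locating pins 40 mm high.
- collar: Loose brass collar, an upright tube 60 mm across, 50 mm high, 3 mm wall, standing in the nest between the pins and the arm's pad. Origin at the centre of its underside. Stays there.
- spare_ring: Loose brass ring, 44 mm across, 20 mm high, on the plate beside the pivot; bystander.
- disc: Loose steel disc, 38 mm across, 12 mm high, on the plate's near right corner; bystander.
- screwdriver: Screwdriver lying beside the jig's right (-y) edge; bystander.
- wrench: Wrench lying at the jig's near (-x) edge; bystander.
- hammer: Hammer lying on the left of the bench; bystander.
- flux_jar: Closed jar, 64 mm across, 85 mm high, on the left of the bench; bystander.
- brush: Brush lying on the right of the bench; bystander.
Mind the look-alikes: they are no part of the job. Of the things that look like the collar, the smallest one is meant.

How it is judged:
On the way, in this order (a step that is already met when the one before it is completed fails the run):
1. the locking knob has been turned past its detent, the arm still clamping (value of joint lock_knob above 1 rad and value of joint clamp_swing below 0.25 rad), for 0.2 s.
2. the clamp arm is swung to its stop (value of joint clamp_swing above 0.83 rad), for 0.3 s.
At the end, for the whole second after the job is handed in: The clamp arm is within 0.07 rad of its stop and still, held there by the gripper's fingers (more than 3 N) and touched by no loose thing; the knob is past its detent (over 1.0 rad); the collar stands upright within 10 mm of its nest (value of joint clamp_swing above 0.83 rad and velocity of joint clamp_swing between -0.05 and 0.05 rad/s and contact force between the fingers and clamp_arm above 3 N and value of joint lock_knob above 1 rad and horizontal distance between collar and nest below 0.01 m and angle between collar's own z axis and vertical below 0.15 rad and contact force between clamp_arm and collar below 0.3 N and contact force between clamp_arm and spare_ring below 0.3 N and contact force between clamp_arm and disc below 0.3 N and contact force between clamp_arm and screwdriver below 0.3 N and contact force between clamp_arm and wrench below 0.3 N and contact force between clamp_arm and hammer below 0.3 N and contact force between clamp_arm and flux_jar below 0.3 N and contact force between clamp_arm and brush below 0.3 N); the arm keeps its last pose, push and grip.
It fails at once if the collar is knocked out of its nest or tipped (horizontal distance between collar and nest above 0.02 m or angle between collar's own z axis and vertical above 0.3 rad).
It fails at once if a bystander is moved more than 30 mm (distance of any of spare_ring, disc, screwdriver, wrench, hammer, flux_jar, brush from where it was at the start of the episode above 0.03 m).
It also fails if it takes over 43 s, if anything falls off the work surface, if the arm or the gripper's body presses on something with over 40 N, if the wrist force passes 120 N, or if a joint passes its speed limit or range.

## Working session

There is one attempt and no reset: what is moved stays moved. The work goes in short steps, Python scripts to look and compute and a shell command to move; the robot and the scene stay as the last step left them, time stands still between calls to the robot, and variables do not carry over. Pictures are saved under pics/ and viewed, at most 10 in all, crops included, and the job is handed in when it is done.

```bash
ls; mkdir -p pics; cat > h.py <<'E'
import numpy as np, cv2
from bench import manip
def cap(n): return manip.capture(n)
def world(c,u,v,z=None):
    f=c['img'].shape[0]/2/np.tan(np.radians(c['fovy'])/2); T=np.array(c['cam_to_world'])
    d=np.array([(u-c['cx'])/f,-(v-c['cy'])/f,-1.])
    if z is None: return (T@np.r_[d*c['z_map'][int(round(v)),int(round(u))],1])[:3]
    D=T[:3,:3]@d; o=T[:3,3]; return o+D*(z-o[2])/D[2]
E
python3 - <<'E'
from h import *
for n in ["scene","side"]:
    c=cap(n); cv2.imwrite(f'pics/{n}.png',c['img']); print(n,c['fovy'],c['cx'],c['cy'],[k for k in c],np.round(c['cam_to_world'],3).tolist())
    for q,z in [("handle",.08),("knob_grip",.07),("pivot",.08),("nest",.012),("collar",.012)]:
        for r in manip.pinpoint(q,n)[:3]: print(q,np.round(r['point'],1),round(r['confidence'],2),np.round(world(c,*r['point'],z),4))
print(manip.get_state())
E
```

```text
pics
scene 53.42351269764716 276.30985780967694 203.74385282189772 ['img', 'z_map', 'fovy', 'cx', 'cy', 'cam_to_world'] [[-0.398, -0.58, 0.711, 1.268], [0.917, -0.238, 0.32, 0.298], [-0.017, 0.779, 0.626, 0.727], [0.0, 0.0, 0.0, 1.0]]
handle [259.8 200.8] 0.96 [ 0.5385 -0.0753  0.08  ]
knob_grip [351.3 218. ] 0.73 [0.5041 0.1508 0.07  ]
pivot [319.  224.4] 0.9 [0.5663 0.09   0.08  ]
nest [298.2 222.8] 0.6 [0.5071 0.0165 0.012 ]
nest [223.3 227.9] 0.41 [ 0.5984 -0.1534  0.012 ]
collar [262.3 178.1] 0.81 [ 0.3609 -0.1539  0.012 ]
collar [384.6 202.6] 0.65 [0.34  0.204 0.012]
collar [296.7 222.4] 0.57 [0.5071 0.0124 0.012 ]
side 48.29341648571327 278.90191945641124 205.23401733129666 ['img', 'z_map', 'fovy', 'cx', 'cy', 'cam_to_world'] [[-0.844, 0.315, -0.433, -0.004], [-0.536, -0.516, 0.669, 0.756], [-0.013, 0.797, 0.604, 0.769], [0.0, 0.0, 0.0, 1.0]]
handle [277.4 186. ] 0.95 [ 0.5381 -0.0735  0.08  ]
handle [189.3 221.4] 0.17 [0.6363 0.1558 0.08  ]
knob_grip [240.5 243.6] 0.94 [0.4954 0.1471 0.07  ]
knob_grip [370.  153.9] 0.47 [ 0.4054 -0.3599  0.07  ]
knob_grip [295.1 260.2] 0.2 [0
[... 370 characters left out ...]
': 0.6, 'joint_pos': array([-9.89335885e-01,  4.01721565e-02,  8.48343590e-02, -2.83488036e-05,
       -1.61547053e+00, -3.33688127e-01]), 'joint_velocities': array([ 0.00068799, -0.00082482,  0.00068431, -0.00067348,  0.00133845,
       -0.00024953]), 'effort': array([ 2.87804105e-04, -3.67708611e+01,  3.47295284e+01,  6.93075076e+00,
       -1.11121728e-03, -1.12358967e-05]), 'ee_pos': array([ 0.14717142, -0.58166334,  0.23129035]), 'orientation': array([ 1.00535829e-05, -1.23570132e-01,  9.92335841e-01,  1.16370230e-05]), 'ft_force': array([0.58442492, 0.3127445 , 0.45047382]), 'ft_torque': array([ 0.04205512,  0.00816369, -0.01287076]), 'gripper_force': 0.0, 'width': 0.08553993109221837}
```

View pics/scene.png

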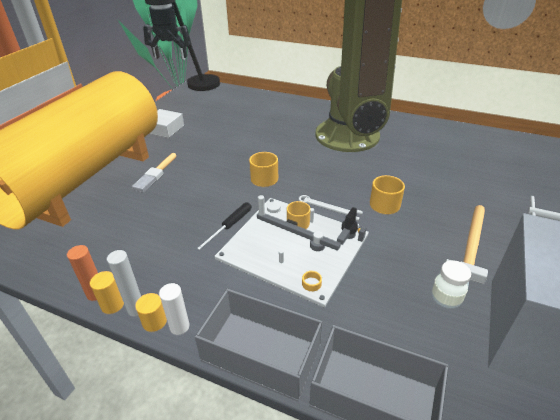

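View pics/side.png

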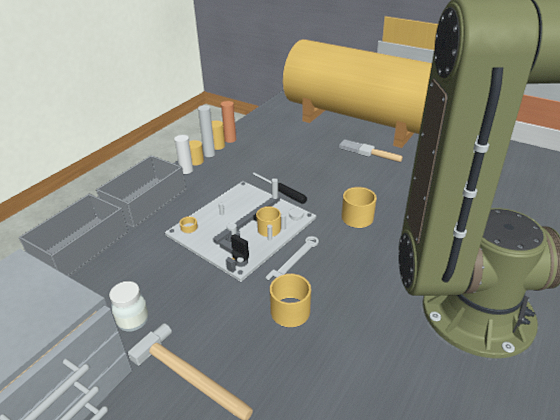

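```bash
cat >> h.py <<'E'
def cloud(c):
    f=c['img'].shape[0]/2/np.tan(np.radians(c['fovy'])/2); T=np.array(c['cam_to_world'])
    v,u=np.mgrid[:420,:560]; z=c['z_map']; m=z>0
    P=np.stack([(u-c['cx'])/f*z,-(v-c['cy'])/f*z,-z],-1)[m]
    return P@T[:3,:3].T+T[:3,3]
E
python3 - <<'E'
from h import *
J=np.array([[-20,-60],[-95,150],[-20,100],[-69,20]])/1e3
W=np.array([[.538,-.0745],[.5,.149],[.5685,.096],[.507,.0155]])
mj,mw=J.mean(0),W.mean(0); a=(J-mj);b=(W-mw)
th=np.arctan2((a[:,0]*b[:,1]-a[:,1]*b[:,0]).sum(),(a*b).sum()); R=np.array([[np.cos(th),-np.sin(th)],[np.sin(th),np.cos(th)]])
print("net fit",th,mw-R@mj,np.round((W-(R@J.T).T-(mw-R@mj))*1e3,1).tolist())
for n in ["scene","side"]:
    c=cap(n); P=cloud(c); P=P[(abs(P[:,0]-.58)<.25)&(abs(P[:,1]-.05)<.25)]
    pl=P[(P[:,2]>.007)&(P[:,2]<.017)]
    r=cv2.minAreaRect((pl[:,:2]*1e3).astype(np.float32)); print(n,len(pl),r,np.median(pl[:,2]))
    for nm,o,lo,hi in [("post",(.538,-.0745),.06,.11),("knob",(.5,.149),.055,.09),("knobtop",(.5,.149),.08,.09),("hub",(.5685,.096),.046,.056)]:
        q=P[(np.hypot(P[:,0]-o[0],P[:,1]-o[1])<.035)&(P[:,2]>lo)&(P[:,2]<hi)]
        if len(q)>5: print(nm,len(q),np.round(q.min(0),3),np.round(q.max(0),3),np.round(q.mean(0),3),cv2.minAreaRect((q[:,:2]*1e3).astype(np.float32)))
E
```

```text
net fit -0.16180033295106167 [ 0.57025138 -0.01353015] [[-2.8, -5.0], [-0.7, -0.8], [1.9, 7.6], [1.6, -1.8]]
scene 7939 ((585.247802734375, 56.18928527832031), (503.6222229003906, 471.10638427734375), 1.9857535362243652) 0.0120770016460513
post 103 [ 0.536 -0.077  0.06 ] [ 0.555 -0.06   0.101] [ 0.549 -0.067  0.083] ((545.5477294921875, -68.39787292480469), (16.05300521850586, 15.309135437011719), 42.27037811279297)
knob 158 [0.479 0.139 0.055] [0.525 0.156 0.087] [0.506 0.149 0.075] ((502.1085510253906, 147.75746154785156), (14.258950233459473, 46.304115295410156), 83.66034698486328)
knobtop 75 [0.479 0.14  0.08 ] [0.525 0.156 0.087] [0.502 0.148 0.084] ((502.1085205078125, 147.90158081054688), (13.823336601257324, 46.40876388549805), 84.73477935791016)
hub 87 [0.555 0.063 0.046] [0.582 0.127 0.054] [0.57  0.091 0.049] ((568.0234375, 95.1672134399414), (65.12297058105469, 24.905221939086914), 87.99125671386719)
side 5839 ((578.531005859375, 51.07258605957031), (516.7752075195312, 465.3530578613281), 3.7002532482147217) 0.010514682501952977
post 90 [ 0.537 -0.075  0.06 ] [ 0.555 -0.057  0.1  ] [ 0.544 -0.066  0.082] ((545.2808227539062, -67.55400085449219), (15.04932975769043, 17.800861358642578), 61.60690689086914)
knob 221 [0.477 0.138 0.056] [0.522 0.157 0.085] [0.497 0.151 0.073] ((498.8368835449219, 147.7089385986328), (16.936079025268555, 45.199256896972656), 85.36885070800781)
knobtop 80 [0.479 0.138 0.08 ] [0.521 0.157 0.085] [0.499 0.148 0.082] ((500.4430236816406, 148.31629943847656), (15.450668334960938, 42.63736343383789), 79.54972076416016)
hub 55 [0.557 0.071 0.046] [0.581 0.121 0.053] [0.568 0.09  0.049] ((567.0111694335938, 94.99394226074219), (22.844482421875, 46.310848236083984), 24.789752960205078)
```

```bash
python3 - <<'E'
from h import *
c=cap("side")
for u,v in [(300,50),(310,80),(400,60),(360,190),(290,285),(420,90),(345,80)]: print(u,v,np.round(world(c,u,v),3))
P=cloud(c); q=P[(P[:,2]>.11)&(P[:,1]<.2)&(P[:,0]>.05)]; 
for y in np.arange(-.7,.2,.1):
    s=q[abs(q[:,1]-y)<.05]
    if len(s): print(round(y,2),len(s),np.round(s.min(0),2),np.round(s.max(0),2))
E
```

```text
300 50 [ 0.789 -0.613  0.229]
310 80 [ 0.714 -0.552  0.16 ]
400 60 [ 0.453 -0.654  0.243]
360 190 [ 0.359 -0.193  0.061]
290 285 [0.352 0.171 0.039]
420 90 [ 0.353 -0.572  0.197]
345 80 [ 0.591 -0.56   0.182]
-0.7 808 [ 0.36 -0.75  0.11] [ 2.28 -0.65  0.25]
-0.6 6900 [ 0.33 -0.65  0.11] [ 2.28 -0.55  0.25]
-0.5 1553 [ 0.33 -0.55  0.11] [ 2.28 -0.45  0.25]
-0.4 155 [ 2.25 -0.45  0.11] [ 2.28 -0.4   0.24]
-0.3 115 [ 0.86 -0.34  0.11] [ 0.91 -0.3   0.13]
-0.2 222 [ 0.86 -0.23  0.11] [ 0.9  -0.19  0.16]
-0.1 9 [ 0.87 -0.11  0.11] [ 0.9  -0.08  0.11]
-0.0 660 [0.05 0.02 0.15] [0.18 0.05 0.61]
0.1 22942 [0.05 0.05 0.11] [0.18 0.15 0.61]
```

```bash
r='{"dx":0.2,"dy":1,"wz":1,"grip":1}'; python3 -m inch '[{"dx":0.2,"dy":1,"wz":1,"grip":1},{"dx":0.2,"dy":1,"wz":1,"grip":1},{"dx":0.2,"dy":1,"wz":1,"grip":1},{"dx":0.2,"dy":1,"wz":1,"grip":1},{"dx":0.2,"dy":1,"wz":1,"grip":1},{"dx":0.2,"dy":1,"wz":1,"grip":1},{"dx":0.2,"dy":1,"wz":1,"grip":1}]'; python3 -c "
from h import *
s=manip.get_state();print(s['clock'],s['joint_pos'])"
```

```text
0.75 [-9.89305894e-01  4.01962173e-02  8.48372695e-02 -1.08443392e-05
 -1.61548127e+00 -3.33696014e-01]invalid input at $[0]: expected keys dx, dy, dz, wx, wy, wz, grip
```

All keys are required.

```bash
python3 -m inch '[{"dx":0.2,"dy":1,"dz":0,"wx":0,"wy":0,"wz":1,"grip":1},{"dx":0.2,"dy":1,"dz":0,"wx":0,"wy":0,"wz":1,"grip":1},{"dx":0.2,"dy":1,"dz":0,"wx":0,"wy":0,"wz":1,"grip":1},{"dx":0.2,"dy":1,"dz":0,"wx":0,"wy":0,"wz":1,"grip":1},{"dx":0.2,"dy":1,"dz":0,"wx":0,"wy":0,"wz":1,"grip":1},{"dx":0.2,"dy":1,"dz":0,"wx":0,"wy":0,"wz":1,"grip":1},{"dx":0.2,"dy":1,"dz":0,"wx":0,"wy":0,"wz":1,"grip":1}]'; python3 -c "
from h import *
s=manip.get_state();print(s['clock'],s['joint_pos'])"
```

```text
clock: 1.33
ee_pos: [0.1673, -0.4815, 0.2316]
orientation: [0.0, -0.497, 0.868, -0.0]
ft_force: [0.3, 0.7, 0.0]
width: 0.0854
gripper_force: 0.0
1.3333 [-8.40581390e-01 -2.02282436e-01 -1.42933845e-01  6.77696659e-05
 -1.62952490e+00  3.09898445e-01]
```

```bash
python3 -m inch '[{"dx":0.2,"dy":1,"dz":0,"wx":0,"wy":0,"wz":1,"grip":1},{"dx":0.2,"dy":1,"dz":0,"wx":0,"wy":0,"wz":1,"grip":1},{"dx":0.2,"dy":1,"dz":0,"wx":0,"wy":0,"wz":1,"grip":1},{"dx":0.7,"dy":1,"dz":0,"wx":0,"wy":0,"wz":1,"grip":1},{"dx":1,"dy":1,"dz":0,"wx":0,"wy":0,"wz":1,"grip":1},{"dx":1,"dy":1,"dz":0,"wx":0,"wy":0,"wz":1,"grip":1},{"dx":1,"dy":1,"dz":0,"wx":0,"wy":0,"wz":1,"grip":1}]'
python3 -m inch '[{"dx":1,"dy":1,"dz":0,"wx":0,"wy":0,"wz":1,"grip":1},{"dx":1,"dy":1,"dz":0,"wx":0,"wy":0,"wz":1,"grip":1},{"dx":1,"dy":1,"dz":0,"wx":0,"wy":0,"wz":1,"grip":1},{"dx":1,"dy":1,"dz":0,"wx":0,"wy":0,"wz":1,"grip":1},{"dx":1,"dy":1,"dz":0,"wx":0,"wy":0,"wz":1,"grip":1},{"dx":1,"dy":1,"dz":0,"wx":0,"wy":0,"wz":1,"grip":1},{"dx":1,"dy":1,"dz":0,"wx":0,"wy":0,"wz":1,"grip":1}]'
python3 -m inch '[{"dx":0.8,"dy":1,"dz":0,"wx":0,"wy":0,"wz":0.5,"grip":1},{"dx":0.8,"dy":1,"dz":0,"wx":0,"wy":0,"wz":0.5,"grip":1},{"dx":0.8,"dy":1,"dz":0,"wx":0,"wy":0,"wz":0.5,"grip":1},{"dx":0.8,"dy":1,"dz":0,"wx":0,"wy":0,"wz":0.5,"grip":1}]'
python3 -m inch '[{"dx":0.3,"dy":1,"dz":0,"wx":0,"wy":0,"wz":0,"grip":1},{"dx":0.3,"dy":1,"dz":0,"wx":0,"wy":0,"wz":0,"grip":1},{"dx":0.3,"dy":1,"dz":0,"wx":0,"wy":0,"wz":0,"grip":1}]'
python3 -m inch '[{"dx":0.2,"dy":1,"dz":0,"wx":0,"wy":0,"wz":0,"grip":1},{"dx":0.2,"dy":1,"dz":0,"wx":0,"wy":0,"wz":0,"grip":1},{"dx":0.2,"dy":1,"dz":0,"wx":0,"wy":0,"wz":0,"grip":1},{"dx":0.2,"dy":1,"dz":0,"wx":0,"wy":0,"wz":0,"grip":1}]'; python3 -c "
from h import *
s=manip.get_state();print(s['clock'],s['joint_pos'])"
```

```text
clock: 1.92
ee_pos: [0.2686, -0.381, 0.2307]
orientation: [-0.0, 0.792, -0.611, -0.001]
ft_force: [-0.4, 0.3, -0.2]
width: 0.0852
gripper_force: 0.0
clock: 2.5
ee_pos: [0.3676, -0.2811, 0.2314]
orientation: [0.0, 0.965, -0.262, 0.0]
ft_force: [-0.2, -0.4, -0.4]
width: 0.0854
gripper_force: 0.0
clock: 2.83
ee_pos: [0.4497, -0.1776, 0.2304]
orientation: [-0.001, 0.998, -0.067, -0.0]
ft_force: [-0.4, -0.8, -0.5]
width: 0.0856
gripper_force: 0.0
clock: 3.08
ee_pos: [0.4777, -0.0788, 0.2311]
orientation: [-0.0, 0.997, -0.072, 0.0]
ft_force: [0.3, 0.2, 0.1]
width: 0.0858
gripper_force: 0.0
clock: 3.42
ee_pos: [0.4974, 0.0217, 0.2307]
orientation: [-0.0, 0.998, -0.07, -0.0]
ft_force: [-0.4, -0.7, -2.1]
width: 0.0856
gripper_force: 0.0
3.4167 [ 4.48862047e-01 -2.33488008e-01 -1.70635277e-01 -6.13724127e-04
 -1.63424372e+00  9.81094868e-01]
```

```bash
python3 -m inch '[{"dx":0.04,"dy":1,"dz":-0.3,"wx":0,"wy":0,"wz":0,"grip":1},{"dx":0.04,"dy":1,"dz":-0.3,"wx":0,"wy":0,"wz":0,"grip":1},{"dx":0.04,"dy":1,"dz":-0.3,"wx":0,"wy":0,"wz":0,"grip":1},{"dx":0.04,"dy":1,"dz":-0.3,"wx":0,"wy":0,"wz":0,"grip":1},{"dx":0.04,"dy":1,"dz":-0.3,"wx":0,"wy":0,"wz":0,"grip":1}]'; python3 - <<'E'
from h import *
c=cap("wrist"); cv2.imwrite('pics/w1.png',c['img'])
for q,z in [("handle",.08),("knob_grip",.084),("pivot",.08),("nest",.012)]:
    for r in manip.pinpoint(q,"wrist")[:2]: print(q,np.round(r['point'],1),round(r['confidence'],2),np.round(world(c,*r['point'],z),4))
P=cloud(c)
for lo in (.06,.078):
    q=P[(np.hypot(P[:,0]-.501,P[:,1]-.148)<.035)&(P[:,2]>lo)&(P[:,2]<.09)]
    print(len(q),np.round(q.min(0),3),np.round(q.max(0),3),cv2.minAreaRect((q[:,:2]*1e3).astype(np.float32)),cv2.fitLine(q[:,:2].astype(np.float32),2,0,.01,.01).ravel())
E
```

```text
clock: 3.83
ee_pos: [0.5009, 0.1187, 0.2008]
orientation: [0.001, 0.997, -0.072, -0.0]
ft_force: [-0.4, -0.8, -0.3]
width: 0.0855
gripper_force: 0.0
handle [514.9 115.1] 0.67 [ 0.5449 -0.0705  0.08  ]
knob_grip [248.8 207.7] 0.68 [0.5018 0.1443 0.084 ]
knob_grip [379.8 164.5] 0.54 [0.5223 0.0354 0.084 ]
pivot [310. 117.] 0.58 [0.566  0.0857 0.08  ]
nest [378.7 164.8] 0.55 [0.5065 0.0164 0.012 ]
970 [0.478 0.137 0.06 ] [0.522 0.155 0.084] ((500.6561584472656, 146.09890747070312), (14.066436767578125, 43.39653396606445), 83.33387756347656) [ 0.9933477  -0.11515359  0.50289184  0.14501604]
825 [0.478 0.137 0.078] [0.522 0.155 0.084] ((500.498779296875, 146.1160125732422), (14.068061828613281, 43.07308578491211), 83.29808807373047) [ 0.99387836 -0.11047973  0.5013787   0.14573988]
```

View pics/w1.png

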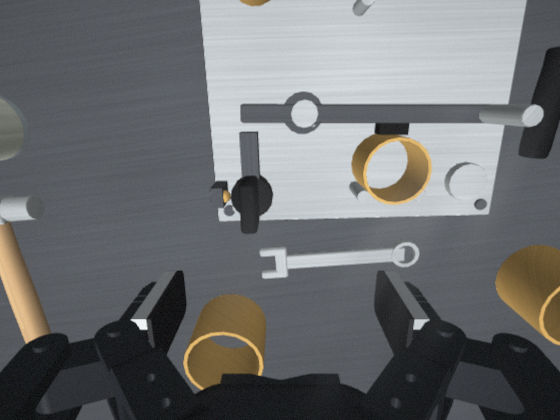

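```bash
python3 -m inch '[{"dx":0,"dy":0.28,"dz":-0.4,"wx":0,"wy":0,"wz":0,"grip":1},{"dx":0,"dy":0.28,"dz":-0.8,"wx":0,"wy":0,"wz":0,"grip":1},{"dx":0,"dy":0.28,"dz":-1,"wx":0,"wy":0,"wz":0,"grip":1},{"dx":0,"dy":0.28,"dz":-1,"wx":0,"wy":0,"wz":0,"grip":1}]'
python3 -m inch '[{"dx":0,"dy":0,"dz":-0.25,"wx":0,"wy":0,"wz":0,"grip":1},{"dx":0,"dy":0,"dz":-0.46,"wx":0,"wy":0,"wz":0,"grip":1},{"dx":0,"dy":0,"dz":-0.46,"wx":0,"wy":0,"wz":0,"grip":0},{"dx":0,"dy":0,"dz":-0.46,"wx":0,"wy":0,"wz":0,"grip":0},{"dx":0,"dy":0,"dz":-0.46,"wx":0,"wy":0,"wz":0,"grip":0},{"dx":0,"dy":0,"dz":-0.46,"wx":0,"wy":0,"wz":0,"grip":0},{"dx":0,"dy":0,"dz":-0.46,"wx":0,"wy":0,"wz":0,"grip":0},{"dx":0,"dy":0,"dz":-0.46,"wx":0,"wy":0,"wz":0,"grip":0}]'
```

```text
clock: 4.42
ee_pos: [0.4981, 0.1447, 0.0951]
orientation: [0.002, 0.997, -0.073, -0.004]
ft_force: [-0.2, 0.0, -0.8]
width: 0.0856
gripper_force: 0.0
clock: 5.08
ee_pos: [0.5017, 0.1461, 0.0568]
orientation: [0.0, 0.997, -0.072, 0.001]
ft_force: [-3.8, -9.7, 17.8]
width: 0.0132
gripper_force: 61.9
```

```bash
python3 -m inch '[{"dx":0,"dy":0,"dz":0,"wx":0,"wy":0,"wz":-0.15,"grip":0},{"dx":0,"dy":0,"dz":0,"wx":0,"wy":0,"wz":-0.3,"grip":0},{"dx":0,"dy":0,"dz":0,"wx":0,"wy":0,"wz":-0.45,"grip":0},{"dx":0,"dy":0,"dz":0,"wx":0,"wy":0,"wz":-0.6,"grip":0},{"dx":0,"dy":0,"dz":0,"wx":0,"wy":0,"wz":-0.75,"grip":0},{"dx":0,"dy":0,"dz":0,"wx":0,"wy":0,"wz":-0.9,"grip":0},{"dx":0,"dy":0,"dz":0,"wx":0,"wy":0,"wz":-1,"grip":0},{"dx":0,"dy":0,"dz":0,"wx":0,"wy":0,"wz":-1,"grip":0}]'
python3 -m inch '[{"dx":0,"dy":0,"dz":0,"wx":0,"wy":0,"wz":-0.15,"grip":0},{"dx":0,"dy":0,"dz":0,"wx":0,"wy":0,"wz":-0.3,"grip":0},{"dx":0,"dy":0,"dz":0,"wx":0,"wy":0,"wz":-0.45,"grip":0},{"dx":0,"dy":0,"dz":0,"wx":0,"wy":0,"wz":-0.6,"grip":0},{"dx":0,"dy":0,"dz":0,"wx":0,"wy":0,"wz":-0.65,"grip":0},{"dx":0,"dy":0,"dz":0,"wx":0,"wy":0,"wz":-0.65,"grip":0},{"dx":0,"dy":0,"dz":0,"wx":0,"wy":0,"wz":-0.65,"grip":0},{"dx":0,"dy":0,"dz":0,"wx":0,"wy":0,"wz":-0.65,"grip":0}]'
python3 -c "
from h import *
s=manip.get_state();print(s['ft_torque'],s['joint_pos'])"
```

```text
clock: 5.75
ee_pos: [0.5011, 0.1447, 0.0569]
orientation: [0.001, 0.893, -0.451, 0.001]
ft_force: [-4.4, -6.0, 6.7]
width: 0.0126
gripper_force: 59.6
clock: 6.42
ee_pos: [0.5003, 0.1445, 0.0569]
orientation: [0.002, 0.751, -0.66, 0.0]
ft_force: [-8.5, -6.2, 9.9]
width: 0.0133
gripper_force: 60.1
[-2.20252458e+00  3.01492909e+00  2.33298293e-03] [ 0.66919467 -0.12017293 -0.39111788  0.00173436 -1.30389396 -0.54000217]
```

```bash
python3 -m inch '[{"dx":0,"dy":0,"dz":0,"wx":0,"wy":0,"wz":0,"grip":1},{"dx":0,"dy":0,"dz":0,"wx":0,"wy":0,"wz":0,"grip":1},{"dx":0,"dy":0,"dz":0,"wx":0,"wy":0,"wz":0,"grip":1},{"dx":0,"dy":0,"dz":0.2,"wx":0,"wy":0,"wz":0,"grip":1},{"dx":0,"dy":0,"dz":0.6,"wx":0,"wy":0,"wz":0,"grip":1},{"dx":0,"dy":0,"dz":1,"wx":0,"wy":0,"wz":0,"grip":1},{"dx":0,"dy":0,"dz":1,"wx":0,"wy":0,"wz":0,"grip":1},{"dx":0,"dy":0,"dz":1,"wx":0,"wy":0,"wz":0,"grip":1}]'
python3 -m inch '[{"dx":0.2,"dy":-1,"dz":0.1,"wx":0,"wy":0,"wz":0,"grip":1},{"dx":0.2,"dy":-1,"dz":0.1,"wx":0,"wy":0,"wz":0,"grip":1},{"dx":0.2,"dy":-1,"dz":0.1,"wx":0,"wy":0,"wz":0,"grip":1},{"dx":0.2,"dy":-1,"dz":0.1,"wx":0,"wy":0,"wz":0,"grip":1},{"dx":0.2,"dy":-1,"dz":0.1,"wx":0,"wy":0,"wz":0,"grip":1}]'
python3 - <<'E'
from h import *
c=cap("scene"); cv2.imwrite('pics/s2.png',cv2.resize(c['img'][150:310,190:400],None,fx=3,fy=3))
o=[]
for n in ("wrist","side"):
    c=cap(n); P=cloud(c); cv2.imwrite('pics/%s2.png'%n,c['img'])
    for nm,o,lo,hi in [("post",(.545,-.068),.06,.11),("posttop",(.545,-.068),.096,.11),("knob",(.5008,.1465),.06,.09)]:
        q=P[(np.hypot(P[:,0]-o[0],P[:,1]-o[1])<.03)&(P[:,2]>lo)&(P[:,2]<hi)]
        if len(q)>5: print(n,nm,len(q),np.round(q.min(0),3),np.round(q.max(0),3),cv2.minAreaRect((q[:,:2]*1e3).astype(np.float32)))
E
```

```text
clock: 7.08
ee_pos: [0.5026, 0.1473, 0.1585]
orientation: [-0.003, 0.752, -0.66, 0.001]
ft_force: [0.4, 0.4, -1.2]
width: 0.0853
gripper_force: 0.0
clock: 7.5
ee_pos: [0.521, 0.0455, 0.1641]
orientation: [0.001, 0.751, -0.66, -0.001]
ft_force: [-0.5, 0.3, -0.7]
width: 0.0853
gripper_force: 0.0
wrist post 873 [ 0.538 -0.078  0.06 ] [ 0.553 -0.063  0.101] ((545.2053833007812, -70.63505554199219), (15.211732864379883, 15.16795539855957), 4.723592758178711)
wrist posttop 659 [ 0.538 -0.078  0.096] [ 0.553 -0.063  0.101] ((545.358154296875, -70.600830078125), (15.06086254119873, 14.919819831848145), 1.7176368236541748)
wrist knob 995 [0.491 0.123 0.06 ] [0.509 0.167 0.084] ((499.8573303222656, 144.7190399169922), (13.825431823730469, 43.5119514465332), 7.442517280578613)
side post 53 [ 0.538 -0.074  0.06 ] [ 0.556 -0.06   0.091] ((545.8175659179688, -65.94346618652344), (17.540372848510742, 11.990588188171387), 13.693387985229492)
side knob 182 [0.49  0.125 0.06 ] [0.51  0.17  0.085] ((499.223876953125, 147.83937072753906), (15.350329399108887, 45.418418884277344), 7.582334041595459)
```

View pics/wrist2.png

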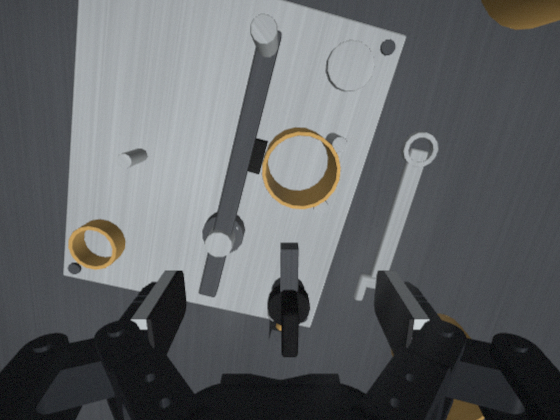

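View pics/side2.png

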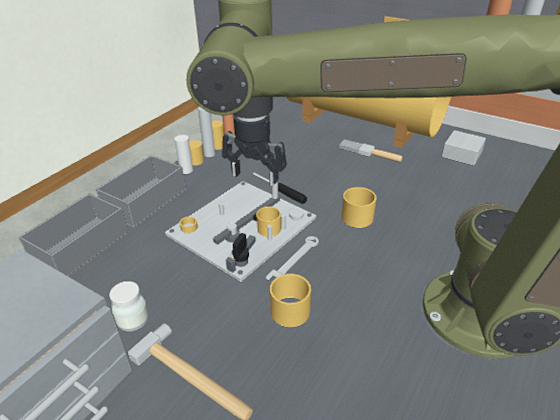

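```bash
python3 -m inch '[{"dx":0.24,"dy":-1,"dz":0,"wx":0,"wy":0,"wz":-0.33,"grip":1},{"dx":0.24,"dy":-1,"dz":0,"wx":0,"wy":0,"wz":-0.33,"grip":1},{"dx":0.24,"dy":-1,"dz":0,"wx":0,"wy":0,"wz":-0.33,"grip":1},{"dx":0.24,"dy":-1,"dz":0,"wx":0,"wy":0,"wz":-0.33,"grip":1}]'
python3 -m inch '[{"dx":0,"dy":-0.15,"dz":0,"wx":0,"wy":0,"wz":0,"grip":1},{"dx":0,"dy":-0.15,"dz":-0.3,"wx":0,"wy":0,"wz":0,"grip":1},{"dx":0,"dy":-0.15,"dz":-0.6,"wx":0,"wy":0,"wz":0,"grip":1},{"dx":0,"dy":-0.15,"dz":-0.9,"wx":0,"wy":0,"wz":0,"grip":1},{"dx":0,"dy":-0.15,"dz":-1,"wx":0,"wy":0,"wz":0,"grip":1},{"dx":0,"dy":-0.15,"dz":-1,"wx":0,"wy":0,"wz":0,"grip":1},{"dx":0,"dy":-0.15,"dz":-1,"wx":0,"wy":0,"wz":0,"grip":0},{"dx":0,"dy":-0.15,"dz":-1,"wx":0,"wy":0,"wz":0,"grip":0},{"dx":0,"dy":-0.15,"dz":-1,"wx":0,"wy":0,"wz":0,"grip":0},{"dx":0,"dy":-0.15,"dz":-1,"wx":0,"wy":0,"wz":0,"grip":0},{"dx":0,"dy":-0.15,"dz":-1,"wx":0,"wy":0,"wz":0,"grip":0},{"dx":0,"dy":-0.15,"dz":-1,"wx":0,"wy":0,"wz":0,"grip":0}]'
```

```text
clock: 7.98
ee_pos: [0.5454, -0.0557, 0.1646]
orientation: [-0.001, -0.659, 0.752, 0.0]
ft_force: [-0.5, 1.2, -1.2]
width: 0.0855
gripper_force: 0.0
clock: 8.98
ee_pos: [0.5457, -0.0686, 0.0662]
orientation: [0.001, -0.66, 0.751, -0.0]
ft_force: [-0.1, 1.4, 3.0]
width: 0.0147
gripper_force: 58.4
```

```bash
python3 -m inch '[{"dx":0.12,"dy":-0.01,"dz":0,"wx":0,"wy":0,"wz":0.1,"grip":0},{"dx":0.24,"dy":-0.015,"dz":0,"wx":0,"wy":0,"wz":0.19,"grip":0},{"dx":0.36,"dy":-0.01,"dz":0,"wx":0,"wy":0,"wz":0.29,"grip":0},{"dx":0.48,"dy":0.01,"dz":0,"wx":0,"wy":0,"wz":0.38,"grip":0},{"dx":0.6,"dy":0.03,"dz":0,"wx":0,"wy":0,"wz":0.48,"grip":0},{"dx":0.71,"dy":0.065,"dz":0,"wx":0,"wy":0,"wz":0.57,"grip":0},{"dx":0.82,"dy":0.105,"dz":0,"wx":0,"wy":0,"wz":0.67,"grip":0},{"dx":0.93,"dy":0.155,"dz":0,"wx":0,"wy":0,"wz":0.76,"grip":0},{"dx":0.93,"dy":0.155,"dz":0,"wx":0,"wy":0,"wz":0.76,"grip":0}]'
```

```text
clock: 9.73
ee_pos: [0.6388, -0.0538, 0.0662]
orientation: [0.001, 0.853, -0.522, 0.0]
ft_force: [-5.7, -3.4, 6.3]
width: 0.0145
gripper_force: 59.2
```

```bash
python3 -m inch '[{"dx":0.11,"dy":0.06,"dz":0,"wx":0,"wy":0,"wz":0.1,"grip":0},{"dx":0.21,"dy":0.12,"dz":0,"wx":0,"wy":0,"wz":0.19,"grip":0},{"dx":0.295,"dy":0.19,"dz":0,"wx":0,"wy":0,"wz":0.28,"grip":0},{"dx":0.37,"dy":0.255,"dz":0,"wx":0,"wy":0,"wz":0.36,"grip":0},{"dx":0.37,"dy":0.255,"dz":0,"wx":0,"wy":0,"wz":0.36,"grip":0},{"dx":0.37,"dy":0.255,"dz":0,"wx":0,"wy":0,"wz":0.36,"grip":0},{"dx":0.37,"dy":0.255,"dz":0,"wx":0,"wy":0,"wz":0.36,"grip":0}]'
python3 - <<'E'
from h import *
for n in ("wrist","scene","side"):
    c=cap(n); cv2.imwrite('pics/%s3.png'%n,c['img'])
    for q,z in [("collar",.012),("handle",.08)]:
        for r in manip.pinpoint(q,n)[:3]: print(n,q,round(r['confidence'],2),np.round(world(c,*r['point'],z),3))
E
```

```text
clock: 10.32
ee_pos: [0.6744, -0.0295, 0.0662]
orientation: [0.002, 0.917, -0.399, -0.0]
ft_force: [-5.7, -4.8, 4.0]
width: 0.0146
gripper_force: 59.2
wrist collar 0.71 [0.51  0.013 0.012]
wrist handle 0.95 [ 0.675 -0.03   0.08 ]
scene collar 0.76 [ 0.35  -0.155  0.012]
scene collar 0.67 [0.35  0.211 0.012]
scene collar 0.55 [0.509 0.017 0.012]
scene handle 0.56 [ 0.67  -0.038  0.08 ]
side collar 0.91 [ 0.333 -0.147  0.012]
side collar 0.84 [0.501 0.018 0.012]
side collar 0.75 [0.326 0.215 0.012]
side handle 0.76 [ 0.674 -0.031  0.08 ]
side handle 0.27 [0.458 0.084 0.08 ]
```

View pics/wrist3.png

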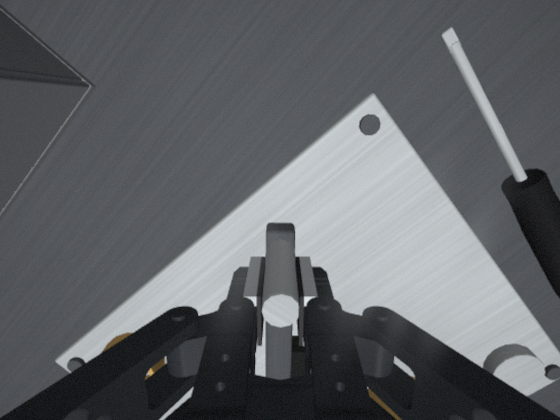

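View pics/side3.png

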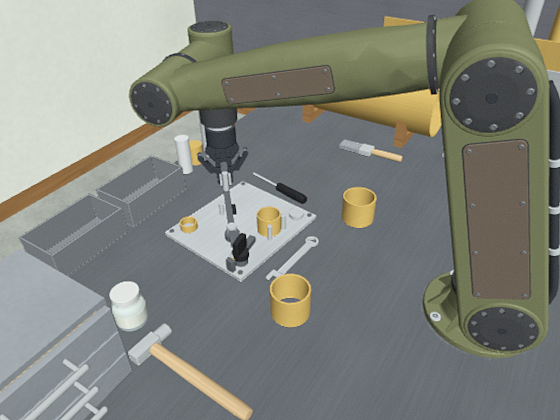

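```bash
python3 -m inch '[{"dx":0.02,"dy":0.02,"dz":0,"wx":0,"wy":0,"wz":0.02,"grip":0},{"dx":0.03,"dy":0.03,"dz":0,"wx":0,"wy":0,"wz":0.02,"grip":0},{"dx":0.03,"dy":0.03,"dz":0,"wx":0,"wy":0,"wz":0.02,"grip":0},{"dx":0.03,"dy":0.03,"dz":0,"wx":0,"wy":0,"wz":0.02,"grip":0},{"dx":0.03,"dy":0.03,"dz":0,"wx":0,"wy":0,"wz":0.02,"grip":0},{"dx":0.03,"dy":0.03,"dz":0,"wx":0,"wy":0,"wz":0.02,"grip":0}]'
```

```text
clock: 11.27
ee_pos: [0.6771, -0.0269, 0.0662]
orientation: [0.002, 0.92, -0.392, -0.001]
ft_force: [-6.0, -5.5, 5.2]
width: 0.0142
gripper_force: 59.2
```

```bash
python3 -m inch '[{"dx":0.02,"dy":0.02,"dz":0,"wx":0,"wy":0,"wz":0.01,"grip":0},{"dx":0.02,"dy":0.02,"dz":0,"wx":0,"wy":0,"wz":0.01,"grip":0},{"dx":0.02,"dy":0.02,"dz":0,"wx":0,"wy":0,"wz":0.01,"grip":0},{"dx":0.02,"dy":0.02,"dz":0,"wx":0,"wy":0,"wz":0.01,"grip":0},{"dx":0.02,"dy":0.02,"dz":0,"wx":0,"wy":0,"wz":0.01,"grip":0}]'
```

```text
clock: 11.68
ee_pos: [0.679, -0.0251, 0.0662]
orientation: [0.002, 0.921, -0.388, -0.001]
ft_force: [-6.1, -6.5, 4.1]
width: 0.0146
gripper_force: 59.2
```

```bash
python3 -c "
from bench import manip
print(manip.job_done())"
```

```text
the job is handed in; nothing more can be done
None
```

I handed the job in at about 11.7 s: the knob is turned about 1.3 rad, past its detent, the gripper is holding the clamp arm at about 0.9 rad, at or within a hair of its stop, and the collar still looks in its nest in the last pictures; the hand-in reported no verdict.

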